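# Pop the shut sample hatch of a tube reader

## Robot

A 7-joint arm with a two-finger parallel gripper is mounted at the origin on the work surface. World frame = base frame: x ahead of the robot, y to its left, z up, the work surface at z = 0. Lengths are in m, angles in rad, forces in N, time in s.
With the tool pointing down it reaches from about 0.4 to 0.85 m from the base axis. Payload 4.5 kg.
Tool frame: the origin (TCP) lies between the finger pads; the fingertips stand 11 mm ahead of it and the grasp point (between the pads) lies 8 mm behind it (r.tip_reach is the distance from the TCP to the fingertips, in m); x points along the fingers, y is the direction in which the jaws open and shut, and the axes are right-handed (so a half turn about x gives the same grasp; the last joint's range is limited). The gripper opens to 88 mm and grips with 3 to 60 N. Pads are 18 mm wide; open, the fingers measure 123 mm over their backs; the gripper's body (75 mm by 187 mm) begins 45 mm behind the grasp point.
Start: joints at [1.139, 0.689, -0.195, 1.565, 0.157, 0.902, -0.215], TCP at [0.281, -0.558, 0.25] pointing down, gripper open.
Joint ranges: [-3.01, 3.01], [-0.46, 2.08], [-1.47, 1.51], [0.13, 2.56], [-1, 4.14], [0.04, 2.09], [-2.66, 2.66]. Speed limits (rad/s): [2.57, 2.57, 3.14, 3.14, 3.14, 3.14, 3.14].

## Interface

Orientations are given as a unit quaternion [x, y, z, w].
In Python, from plant import r gives the robot as it stands.
- The arm moves only by the tool drive_tool, never from a script. Its argument "deltas" is a list of rows, each a list of 3 entries, a list of its own where there are three numbers: the turn, a rotation vector about the tool's x, y, z in degrees, then the shift along the tool's x, y, z in cm, then the finger opening in cm, from 0 to 8.81. A call has 1 to 12 rows; each row shifts and turns the commanded pose from where the row before left it, along the tool's axes as they then stand; what a row does not reach is not made up. A row lasts 1/12 s, in which the tool goes at most 41.7 mm and 7.16 degrees, less where a joint would pass 70% of its speed; a pose out of reach is approached as far as the arm can. A call is refused whole if a number of a shift passes 4.17 or a number of a turn 7.16, either way. A call with a gripper value outside its range is refused whole. The fingers move at their own pace and stop on an object; "force" is the grip in N (left out, the last holds). Time passes only in rows, so rows that do not move let the fingers close. It gives the time, the measured TCP pose, the force and the opening at its end, in the units of the state.
- r.get_state(): the state, without advancing time (a new reading comes with each control period).
- r.snapshot(name): name is "side" or "top" or "wrist"; returns a dict with "color" (480x640x3 uint8, red, green, blue), "fov_y" (degrees; the focal length in pixels is half the picture's height over the tangent of half this angle, whatever the lens; pixels are square), "cx", "cy" (the principal point, pixels), "extrinsics" (4x4, takes a point from world to camera coordinates); the wrist camera has in their place "tool_from_camera" (4x4, takes a point from camera to tool coordinates, whose origin is the TCP and whose axes are the tool frame's). Camera axes: x right, y up, looking along -z (the intrinsics and any distortion apply to the point x, -y, -z); pixel columns grow to the right and rows downward; lengths in m; the calibration is good to about 2 mm. A picture is of the moment at which its call begins: read the wrist's pose just before it. There is no depth.
- r.finish_job(): hands the job in, once; it reports no verdict.
The state is a dict: "clock": time; "q": joint angles; "qd": joint speeds; "joint_torque": joint torques, N m; "tool_pos": TCP position; "eef_rot": TCP orientation; "contact_force": force on the tool from outside, world axes, zero at the start; "moment": the same for the moment, N m; "opening": opening from 0.0 (shut) to 1.0 (fully open).
Only numpy, scipy, OpenCV 4.12 (cv2) and the standard library are available. Lean on these libraries where they do the work, as an engineer would, in place of code of your own. Each camera call takes 0.05 s, during which the arm holds its last target. There are 200 camera calls.

## Task

Of the two identical tube readers on the lab bench, one has its sample hatch standing open already and the other is still shut. With a fingertip, press the shut hatch down once on the ribbed pad at its free front edge until its push-push latch lets go, draw back so that it pops up by itself, and make sure that it stays fully open; do not push it shut again or pull it up. Leave the other hatch open, and do not move anything else on the bench.

Things in the scene. Friction and masses are not known exactly. Their poses are not given: they have to be found in the camera images.
- reader_a: tube reader, white case 120 (x) x 94 (y) x 75 mm high, fixed on a grey stand that lifts it 0 to 30 mm off the bench; origin at the centre of its underside, x from its front (towards the robot, give or take its yaw) to its back, z up. Well 68 x 52 mm in its top under a hatch; hinge line 26 mm behind the origin, 74 mm up, front edge of the shut hatch 38 mm in front of the origin. Its hatch is shut at the start. Left or right of the rack.
- reader_b: tube reader, white case 120 (x) x 94 (y) x 75 mm high, fixed on a grey stand that lifts it 0 to 30 mm off the bench; origin at the centre of its underside, x from its front (towards the robot, give or take its yaw) to its back, z up. Well 68 x 52 mm in its top under a hatch; hinge line 26 mm behind the origin, 74 mm up, front edge of the shut hatch 38 mm in front of the origin. Its hatch is open at the start. Across the rack.
- hatch_a: grey hatch of reader a, 60 x 50 x 9 mm, about 40 g; origin on the hinge line at its underside, the plate runs from there along its -x. Shut, its top stands 83 mm above the reader's underside, 8 mm proud of the case, so that it can be pressed in
- hatch_ang_a (a joint): hinge angle of hatch a, rad: about 0 (within 0.01) shut and latched, negative while pressed in (hard stop -0.125, 7 mm at the pad), 1.35 fully open (nearly upright, its edge about 138 mm above the reader's underside). Pressing takes 2 to 4 N; beyond -0.075 (4.5 mm) the latch lets go, and on release a damped spring lifts the hatch in about 2 s and holds it. Going to the stop does no harm. Pushed shut again, it latches.
- hatch_ang_b (a joint): hinge angle of hatch b, rad: about 0 (within 0.01) shut and latched, negative while pressed in (hard stop -0.125, 7 mm at the pad), 1.35 fully open (nearly upright, its edge about 138 mm above the reader's underside). Same latch and spring; starts at 1.35.
- latch_a (a joint): sideways position of the small follower pin hidden in the latch of reader a, m: 0 while latched, about -0.003 to -0.014 while the press releases it, back to about 0.002 to 0.006 as the hatch opens; above 0.007 only when an open hatch is pushed shut again
- hatch_a_press (a point): middle of the ribbed press pad (10 x 30 mm) on the upper face of hatch a, 7 mm from its free front edge and 57 mm from the hinge; axes turn with the hatch: x from the free edge to the hinge, y along the hinge, z out of the upper face (84 mm above the reader's underside and pointing up when shut)
- hatch_b_press (a point): middle of the ribbed press pad (10 x 30 mm) on the upper face of hatch b, 7 mm from its free front edge and 57 mm from the hinge; axes turn with the hatch: x from the free edge to the hinge, y along the hinge, z out of the upper face (84 mm above the reader's underside and pointing up when shut)
- tube_rack: black block rack with capped microtubes, 110 x 70 x 46 mm, loose, stands between the two readers; origin at the centre of its underside
- tip_box: white pipette-tip box with a perforated top, 85 x 122 x 53 mm, loose, in front of the readers on the robot's side; origin at the centre of its underside
- well_plate: flat clear multi-well plate, 86 x 128 x 12 mm, loose, in front of the readers on the robot's side; origin at the centre of its underside
- flask: amber capped bottle, diameter 60 mm, 115 mm tall, loose, at the left (+y) of the readers; origin at the centre of its underside
- beaker: clear open beaker, diameter 68 mm, 85 mm tall, loose, at the right (-y) of the readers; origin at the centre of its underside
- pipette: white hand pipette lying flat, about 240 mm long and 22 mm high, loose, behind the readers; origin under its middle

How it is judged:
By the outcome, as a careful person would: the job done as asked, in the order asked, and still so for the second after the job is handed in, with the robot touching nothing.
It also fails if it takes over 29 s, if anything falls off the work surface, if the arm or the gripper's body presses on something with over 40 N, if the wrist force passes 120 N, or if a joint passes its speed limit or range.

## Working session

There is one attempt and no reset: what is moved stays moved. The work goes in short steps, Python scripts to look and compute and a tool call to move; the robot and the scene stay as the last step left them, time stands still between calls to the robot, and variables do not carry over. Pictures are saved under pics/ and viewed, about 8 in all and at most 12, crops included, and the job is handed in when it is done.

Besides the shell and the picture viewer there is one more tool, called after "Request:" as a command line: name --argument value ..., lists and objects as JSON in quotes. drive_tool: Moves the arm, as the interface text tells. Its arguments: {"type":"object","properties":{"deltas":{"type":"array","items":{"type":"array"}},"force":{"type":"number"}},"required":["deltas"]}

```bash
mkdir -p pics; ls; cat > h.py <<'E'
import numpy as np, cv2
from plant import r
def snap(n,f):
    s=r.get_state(); d=r.snapshot(n); cv2.imwrite('pics/'+f,d['color'][:,:,::-1]); 
    np.savez('pics/'+f+'.npz',**{k:v for k,v in d.items()},pos=s['tool_pos'],rot=s['eef_rot']); return d
E
python3 - <<'E'
from h import *
for n in('top','side'):
    d=snap(n,n+'1.png'); print({k:v for k,v in d.items() if k!='color'})
print(r.get_state())
E
```

```text
pics
{'fov_y': 42.4718672213778, 'cx': 316.888325166887, 'cy': 228.7192329945219, 'extrinsics': array([[-0.02620183, -0.99962539, -0.00790878,  0.01229733],
       [ 0.99664944, -0.02673539,  0.07729886, -0.52902746],
       [-0.07748135, -0.00585691,  0.9969766 , -1.194159  ],
       [ 0.        ,  0.        ,  0.        ,  1.        ]])}
{'fov_y': 57.70198384749511, 'cx': 312.77666807261375, 'cy': 238.13843881225336, 'extrinsics': array([[-0.73901584, -0.67363201,  0.00868854,  0.40685787],
       [ 0.45761387, -0.49248214,  0.74030459, -0.2310638 ],
       [-0.49441392,  0.55107282,  0.67221546, -0.59813087],
       [ 0.        ,  0.        ,  0.        ,  1.        ]])}
{'clock': 0.1, 'q': array([ 1.13878744,  0.68989509, -0.19451426,  1.56621128,  0.15728495,
        0.90251097, -0.21510942]), 'qd': array([ 3.08120097e-04, -1.59003313e-03,  3.17096424e-04, -5.50184669e-04,
        5.97742567e-05, -2.12325338e-03, -5.01598427e-05]), 'joint_torque': array([-2.43461982e-03, -5.28499675e+01, -1.27116848e+00, -1.53837240e+01,
       -5.25615178e-02,  1.97305657e-03,  8.98904631e-06]), 'tool_pos': array([ 0.28043587, -0.55794787,  0.24900087]), 'eef_rot': array([-0.68783883, -0.16377275,  0.68818262, -0.1626681 ]), 'contact_force': array([-0.92445023, -0.2640157 ,  0.04261989]), 'moment': array([-0.00225755, -0.0149135 , -0.0833587 ]), 'opening': 0.997858905747081}
```

View pics/top1.png

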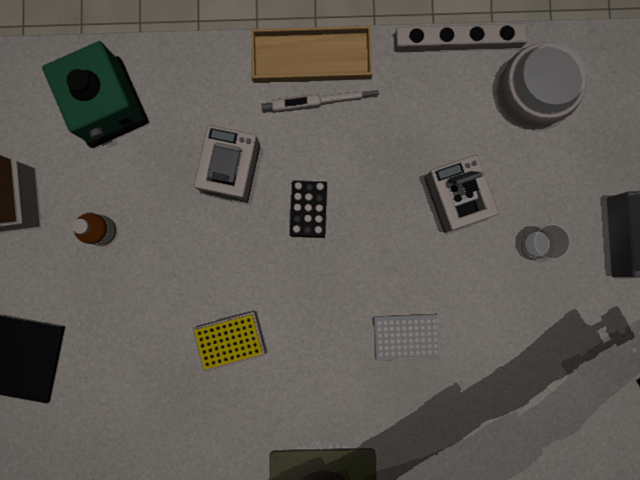

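View pics/side1.png

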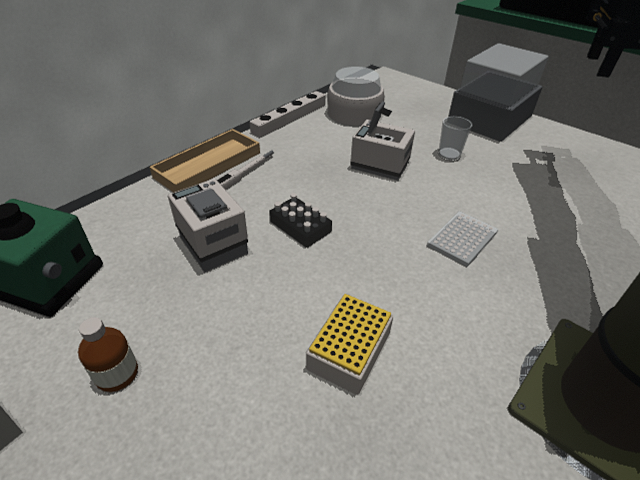

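The top view shows the shut reader at about (227,162) and the open one at about (461,193). The side view shows the shut one at about (208,215), on a taller stand. I'll enlarge the shut reader in both views.

```bash
python3 - <<'E'
import cv2,numpy as np
a=cv2.imread('pics/top1.png')[120:210,185:270]; b=cv2.imread('pics/side1.png')[170:275,160:255]
f=lambda i,s:cv2.convertScaleAbs(cv2.resize(i,None,fx=s,fy=s,interpolation=cv2.INTER_CUBIC),alpha=1.3)
A=f(a,4.5);B=f(b,4)
c=np.zeros((440,800,3),np.uint8);c[:A.shape[0],:A.shape[1]]=A;c[:B.shape[0],400:400+B.shape[1]]=B
cv2.imwrite('pics/crop1.png',c)
E
```

```text
(no output)
```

View pics/crop1.png

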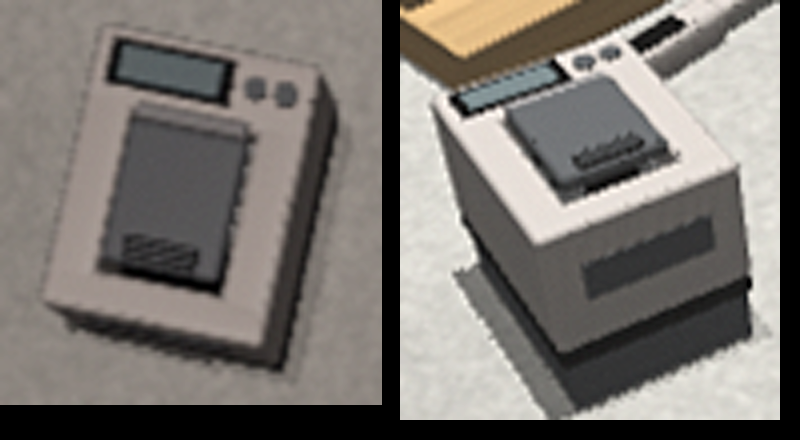

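Crop: in the top view (left half), the case-top corners are at (107,25), (330,75), (268,348) and (45,303), with the pad at (160,252). In the side view (right half), the corners are at (432,92), (625,40), (740,170) and (538,243), with the pad at (608,152). I'll fit the pose to both views.

```bash
cat >> h.py <<'E'
def proj(d,P):
    f=240/np.tan(np.radians(float(d['fov_y']))/2); c=P@d['extrinsics'][:3,:3].T+d['extrinsics'][:3,3]
    return np.c_[d['cx']+f*c[:,0]/-c[:,2], d['cy']-f*c[:,1]/-c[:,2]]
def world(p,Q):
    x,y,z,t=p;c,s=np.cos(t),np.sin(t)
    return Q@np.array([[c,-s,0],[s,c,0],[0,0,1]]).T+[x,y,z]
E
python3 - <<'E'
from h import *
from scipy.optimize import least_squares
Q=np.array([[60,47,75],[60,-47,75],[-60,-47,75],[-60,47,75],[-31,0,84]])/1e3
T=np.array([[107,25],[328,75],[268,348],[45,303],[160,252]])/4.5+[185,120]-.4
S=(np.array([[32,92],[225,40],[340,170],[138,243],[208,152]]))/4+[160,170]-.4
t=np.load('pics/top1.png.npz');s=np.load('pics/side1.png.npz')
for nm,w in(('both',(1,1)),('top',(1,0)),('side',(0,1))):
    res=lambda p:np.r_[w[0]*(proj(t,world(p,Q))-T).ravel(),w[1]*(proj(s,world(p,Q))-S).ravel()]
    o=least_squares(res,[.7,.15,.02,0]);p=o.x
    print(nm,p.round(4),np.degrees(p[3]).round(1),'pad',world(p,Q[4:]).round(4)); print(res(p).reshape(-1,2).round(1).tolist())
from scipy.spatial.transform import Rotation as R
st=r.get_state(); print(R.from_quat(st['eef_rot']).as_matrix().round(3)); print(r.tip_reach)
d=r.snapshot('wrist');print({k:v for k,v in d.items() if k!='color'})
E
```

```text
both [ 0.6546  0.1643  0.0257 -0.2445] -14.0 pad [[0.6245 0.1718 0.1097]]
[[-0.3, -1.2], [-0.3, -1.7], [-1.5, 0.2], [-1.4, -0.7], [0.5, 0.1], [0.6, 1.6], [0.8, -1.6], [1.4, -0.6], [0.0, 1.0], [1.2, 0.3]]
top [ 0.6566  0.1659  0.0086 -0.2378] -13.6 pad [[0.6265 0.1732 0.0926]]
[[0.3, 0.1], [-0.4, -0.8], [-1.0, 0.2], [-0.2, -0.2], [1.3, 0.6], [0.0, 0.0], [0.0, 0.0], [0.0, 0.0], [0.0, 0.0], [0.0, 0.0]]
side [ 0.6656  0.1592  0.0173 -0.25  ] -14.3 pad [[0.6356 0.1669 0.1013]]
[[0.0, -0.0], [0.0, -0.0], [0.0, -0.0], [0.0, -0.0], [0.0, -0.0], [0.7, 1.6], [0.2, -1.3], [-0.2, -0.7], [-0.8, 0.3], [0.2, 0.1]]
[[-0.001  0.449 -0.893]
 [ 0.001 -0.893 -0.449]
 [-1.    -0.002  0.   ]]
0.011
{'fov_y': 65.94872183892917, 'cx': 323.4883269431289, 'cy': 240.0978682850998, 'tool_from_camera': array([[ 1.78397909e-04,  3.02865246e-01, -9.53033373e-01,
        -1.35146191e-01],
       [ 9.99999913e-01, -4.14495812e-04,  5.54665955e-05,
         2.98073514e-04],
       [-3.78229438e-04, -9.53033300e-01, -3.02865294e-01,
        -7.91302336e-02],
       [ 0.00000000e+00,  0.00000000e+00,  0.00000000e+00,
         1.00000000e+00]])}
```

The readings agree to about 1 cm, with the pad near (0.627, 0.171, ~0.10). The wrist camera is aimed about 11 cm past the TCP, so I'll go above the pad and refine from there.

Request:
drive_tool --deltas '[[[0,0,0],[0,-2.4,-3.1],0],[[0,0,0],[0,-2.4,-3.1],0],[[0,0,0],[0,-2.4,-3.1],0],[[0,0,0],[0,-2.4,-3.1],0],[[0,0,0],[0,-2.4,-3.1],0],[[0,0,0],[0,-2.4,-3.1],0],[[0,0,0],[0,-2.4,-3.1],0],[[0,0,0],[0,-2.4,-3.1],0],[[0,0,0],[0,-2.4,-3.1],0],[[0,0,0],[0,-2.4,-3.1],0],[[0,0,0],[0,-2.4,-3.1],0],[[0,0,0],[0,-2.4,-3.1],0]]'

```text
clock: 1.15
tool_pos: [0.4841, -0.1322, 0.2497]
eef_rot: [-0.688, -0.163, 0.688, -0.163]
contact_force: [1.3, -0.6, 0.1]
opening: 0.116
```

Request:
drive_tool --deltas '[[[0,0,0],[0,-2.3,-2.95],0],[[0,0,0],[0,-2.3,-2.95],0],[[0,0,0],[0,-2.3,-2.95],0],[[0,0,0],[0,-2.3,-2.95],0],[[0,0,0],[0,-2.3,-2.95],0],[[0,0,0],[0,-2.3,-2.95],0],[[0,0,0],[0,-2.3,-2.95],0],[[0,0,0],[0,-2.3,-2.95],0],[[0,0,0],[0,-2.3,-2.95],0],[[-7,0,0],[0,0,0],0],[[-7,0,0],[0,0,0],0],[[-7,0,0],[0,0,0],0]]'

```text
clock: 2.15
tool_pos: [0.6277, 0.1712, 0.249]
eef_rot: [-0.645, -0.288, 0.646, -0.288]
contact_force: [-0.3, 0.5, -0.3]
opening: 0.004
```

Request:
drive_tool --deltas '[[[-7,0,0],[0,0,0],0],[[-7,0,0],[0,0,0],0],[[-7,0,0],[0,0,0],0],[[-7,0,0],[0,0,0],0],[[-7,0,0],[0,0,0],0],[[-7,0,0],[0,0,0],0],[[-7,0,0],[0,0,0],0],[[-7,0,0],[0,0,0],0],[[-7,0,0],[0,0,0],0],[[-7,0,0],[0,0,0],0],[[-7,0,0],[0,0,0],0],[[-7,0,0],[0,0,0],0]]'

```text
clock: 3.15
tool_pos: [0.6278, 0.1699, 0.2493]
eef_rot: [0.287, 0.646, -0.288, 0.646]
contact_force: [0.4, -0.0, -0.5]
opening: 0.005
```

Request:
drive_tool --deltas '[[[-7,0,0],[0.6,0,0],0],[[-7,0,0],[0.6,0,0],0],[[-7,0,0],[0.6,0,0],0],[[-7,0,0],[0.6,0,0],0],[[-6,0,0],[0.6,0,0],0],[[0,0,0],[0,0,0],0]]'

```text
clock: 3.65
tool_pos: [0.6272, 0.1692, 0.2179]
eef_rot: [0.087, 0.703, -0.088, 0.701]
contact_force: [0.0, 0.0, -1.6]
opening: 0.005
```

```bash
python3 - <<'E'
from h import *
from scipy.spatial.transform import Rotation as R
snap('wrist','w1.png'); s=r.get_state(); print(s['clock'],s['q'].round(3),R.from_quat(s['eef_rot']).as_matrix().round(3))
E
```

```text
3.7 [ 0.041  0.848 -0.749  1.497  0.629  1.05   0.46 ] [[-0.002  0.249  0.968]
 [-0.001  0.968 -0.249]
 [-1.    -0.001 -0.002]]
```

View pics/w1.png

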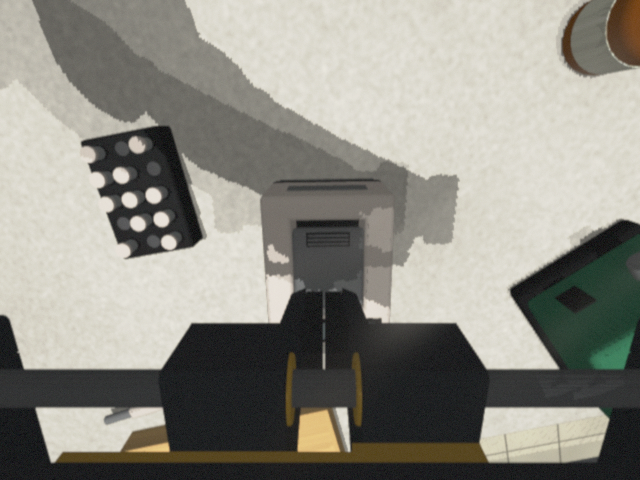

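The wrist view shows the shut hatch with its ribbed pad centred near (328,239), the case's front-top edge near row 195 from column 262 to 394, and the closed fingertips near (323,293). I'll zoom in for exact corners.

```bash
python3 - <<'E'
import cv2
a=cv2.imread('pics/w1.png')[170:310,250:410]
cv2.imwrite('pics/w1c.png',cv2.convertScaleAbs(cv2.resize(a,None,fx=4,fy=4,interpolation=cv2.INTER_CUBIC),alpha=1.5))
E
```

```text
(no output)
```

View pics/w1c.png

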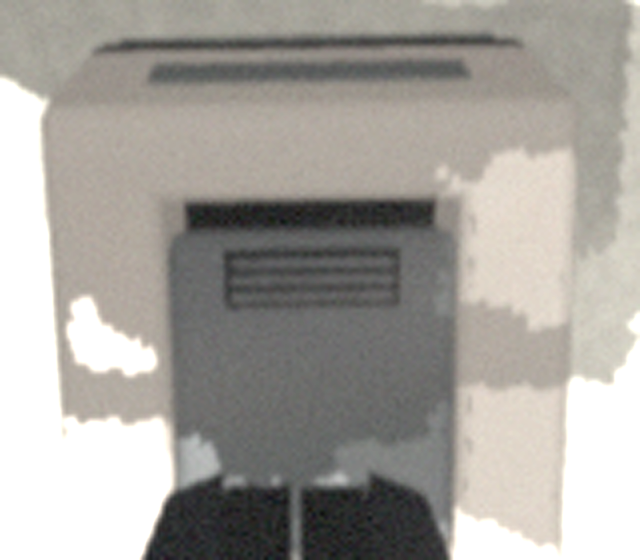

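The crop gives case-top front corners at (48,108) and (572,104), case-bottom front corners at (98,48) and (520,43), and pad corners at (225,252), (398,250), (400,306) and (227,307). Next I'll fit the pose.

```bash
python3 - <<'E'
from h import *
from scipy.optimize import least_squares
from scipy.spatial.transform import Rotation as R
w=np.load('pics/w1.png.npz'); M=np.eye(4);M[:3,:3]=R.from_quat(w['rot']).as_matrix();M[:3,3]=w['pos']
W={k:w[k] for k in('fov_y','cx','cy')};W['extrinsics']=np.linalg.inv(M@w['tool_from_camera'])
Q=np.array([[-60,47,75],[-60,-47,75],[-60,47,0],[-60,-47,0],[-36,15,84],[-36,-15,84],[-26,-15,84],[-26,15,84]])/1e3
# image left = ? choose sign by projection
for sg in(1,-1):
    Qs=Q*[1,sg,1]
    P=np.array([[48,108],[572,104],[98,48],[520,43],[225,252],[398,250],[400,306],[227,307]])/4+[250,170]-.4
    res=lambda p:(proj(W,world(p,Qs))-P).ravel()
    o=least_squares(res,[.65,.165,.015,-.24]);p=o.x
    print(sg,p.round(4),o.cost); print(res(p).reshape(-1,2).round(1).tolist())
    if o.cost<200: print('pad',world(p,np.array([[-.031,0,.084]])), 'pad-only z:')
    if o.cost<200:
        Qp=Qs[4:];o2=least_squares(lambda p:(proj(W,world(p,Qp))-P[4:]).ravel(),p);print(o2.x.round(4),world(o2.x,np.array([[-.031,0,.084]])))
t=np.load('pics/top1.png.npz');print(proj(t,world(p,np.array([[-.031,0,.084]]))))
print('pos',w['pos'])
E
```

```text
1 [ 0.5944  0.1807 -0.0675 -3.3778] 5573.911645564731
[[17.8, 38.3], [-16.8, 38.3], [12.7, 34.9], [-12.3, 35.3], [5.5, -20.0], [-5.5, -19.8], [-6.0, -44.4], [4.8, -44.3]]
-1 [ 0.6586  0.1647  0.0188 -0.2367] 1.9903662684616015
[[-0.6, 0.5], [1.1, 0.1], [0.5, -0.3], [-0.8, -0.1], [0.5, 0.1], [-0.2, 0.2], [-0.8, -0.4], [0.3, -0.2]]
pad [[0.62848515 0.17193074 0.10283526]] pad-only z:
[ 0.657   0.1651  0.0244 -0.2343] [[0.6268447  0.17231511 0.10844154]]
[[221.19025761 174.22547278]]
pos [0.62723243 0.16920526 0.21786155]
```

The wrist fit is good, with residuals under 1.2 px: pad at (0.6285, 0.172, 0.103), stand 19 mm. The fingertips are 10.4 cm above it, so I'll descend to about 1.6 cm above.

Request:
drive_tool --deltas '[[[0,0,0],[2.2,0.3,0.05],0],[[0,0,0],[2.2,0,0],0],[[0,0,0],[2.2,0,0],0],[[0,0,0],[2.2,0,0],0],[[0,0,0],[0,0,0],0],[[0,0,0],[0,0,0],0]]'

```text
clock: 4.2
tool_pos: [0.6289, 0.1727, 0.1314]
eef_rot: [0.088, 0.702, -0.089, 0.701]
contact_force: [0.4, 0.1, 1.0]
opening: 0.004
```

```bash
python3 - <<'E'
from h import *
d=snap('wrist','w2.png'); print(r.get_state()['contact_force'].round(2))
a=d['color'][210:370,240:420,::-1]
b=r.snapshot('side')['color'][150:260,150:260,::-1]
f=lambda i,s:cv2.convertScaleAbs(cv2.resize(i,s,interpolation=cv2.INTER_CUBIC),alpha=1.5)
cv2.imwrite('pics/c2.png',np.hstack([f(a,(450,400)),f(b,(340,400))]))
E
```

```text
[-0.15 -0.29  0.07]
```

View pics/c2.png

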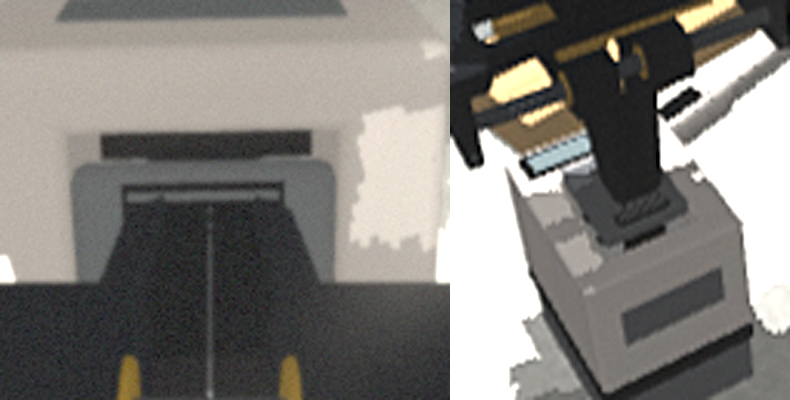

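The tip is centred sideways over the pad and just behind its front rib, with no contact yet. I'll approach slowly.

Request:
drive_tool --deltas '[[[0,0,0],[0.6,0,0],0],[[0,0,0],[0.4,0,0],0],[[0,0,0],[0.2,0,0],0],[[0,0,0],[0,0,0],0],[[0,0,0],[0,0,0],0]]'

```text
clock: 4.72
tool_pos: [0.6295, 0.1731, 0.1202]
eef_rot: [0.088, 0.701, -0.088, 0.702]
contact_force: [-0.8, 0.3, 2.9]
opening: 0.005
```

Request:
drive_tool --deltas '[[[0,0,0],[0.2,0,0],0],[[0,0,0],[0.2,0,0],0],[[0,0,0],[0,0,0],0],[[0,0,0],[0,0,0],0]]'

```text
clock: 5.05
tool_pos: [0.6291, 0.1732, 0.1159]
eef_rot: [0.088, 0.702, -0.088, 0.702]
contact_force: [-1.5, -0.8, 2.4]
opening: 0.006
```

Request:
drive_tool --deltas '[[[0,0,0],[0.2,0,0],0],[[0,0,0],[0,0,0],0],[[0,0,0],[0,0,0],0]]'

```text
clock: 5.3
tool_pos: [0.6291, 0.1734, 0.1155]
eef_rot: [0.088, 0.701, -0.088, 0.702]
contact_force: [-4.9, -0.9, 12.7]
opening: 0.005
```

Force was 2.4–2.9 N through the travel, then 12.7 N with no further motion. That means the hatch is on its hard stop, so I'll draw back, up and then toward the front.

Request:
drive_tool --deltas '[[[0,0,0],[-2,0,0],0],[[0,0,0],[-4,0,0],0],[[0,0,0],[-4,0,0],0],[[0,0,0],[-4,0,-1],0],[[0,0,0],[-3,0,-2],0],[[0,0,0],[0,0,-3],0],[[0,0,0],[0,0,-3],0],[[0,0,0],[0,0,-3],0],[[0,0,0],[0,0,0],0],[[0,0,0],[0,0,0],0],[[0,0,0],[0,0,0],0],[[0,0,0],[0,0,0],0]]'

```text
clock: 6.3
tool_pos: [0.5142, 0.2019, 0.2833]
eef_rot: [0.089, 0.701, -0.089, 0.702]
contact_force: [0.0, 0.9, -0.8]
opening: 0.003
```

Request:
drive_tool --deltas '[[[0,0,0],[0,0,0],0],[[0,0,0],[0,0,0],0],[[0,0,0],[0,0,0],0],[[0,0,0],[0,0,0],0],[[0,0,0],[0,0,0],0],[[0,0,0],[0,0,0],0],[[0,0,0],[0,0,0],0],[[0,0,0],[0,0,0],0],[[0,0,0],[0,0,0],0],[[0,0,0],[0,0,0],0],[[0,0,0],[0,0,0],0],[[0,0,0],[0,0,0],0]]'

```text
clock: 7.3
tool_pos: [0.5129, 0.2026, 0.2837]
eef_rot: [0.088, 0.702, -0.088, 0.702]
contact_force: [-0.4, -0.3, -1.1]
opening: 0.007
```

Request:
drive_tool --deltas '[[[0,0,0],[0,0,0],0],[[0,0,0],[0,0,0],0],[[0,0,0],[0,0,0],0],[[0,0,0],[0,0,0],0],[[0,0,0],[0,0,0],0],[[0,0,0],[0,0,0],0],[[0,0,0],[0,0,0],0],[[0,0,0],[0,0,0],0],[[0,0,0],[0,0,0],0],[[0,0,0],[0,0,0],0],[[0,0,0],[0,0,0],0],[[0,0,0],[0,0,0],0]]'

```text
clock: 8.3
tool_pos: [0.5129, 0.2026, 0.2837]
eef_rot: [0.088, 0.702, -0.088, 0.702]
contact_force: [0.2, 0.0, -0.1]
opening: 0.01
```

```bash
python3 - <<'E'
from h import *
d=snap('side','s3.png')['color'][60:360,100:500,::-1]
cv2.imwrite('pics/s3c.png',cv2.resize(d,(800,600),interpolation=cv2.INTER_CUBIC))
E
```

```text
(no output)
```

View pics/s3c.png

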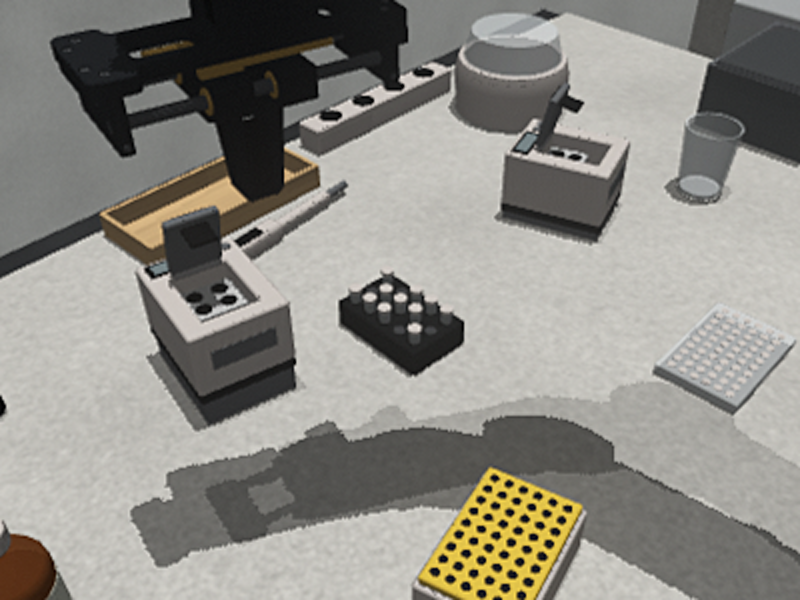

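Hatch a stands up with its well exposed, at about (193,240) in the crop. Hatch b is still open at about (560,115), and nothing else appears moved. I'll wait one more second, then check numerically that it has settled and where its edge is.

Request:
drive_tool --deltas '[[[0,0,0],[0,0,0],0],[[0,0,0],[0,0,0],0],[[0,0,0],[0,0,0],0],[[0,0,0],[0,0,0],0],[[0,0,0],[0,0,0],0],[[0,0,0],[0,0,0],0],[[0,0,0],[0,0,0],0],[[0,0,0],[0,0,0],0],[[0,0,0],[0,0,0],0],[[0,0,0],[0,0,0],0],[[0,0,0],[0,0,0],0],[[0,0,0],[0,0,0],0]]'

```text
clock: 9.35
tool_pos: [0.5129, 0.2026, 0.2837]
eef_rot: [0.088, 0.702, -0.088, 0.702]
contact_force: [-0.1, 0.8, -0.2]
opening: 0.009
```

```bash
python3 - <<'E'
from h import *
d=snap('side','s4.png'); a=cv2.imread('pics/s3.png').astype(int);b=cv2.imread('pics/s4.png').astype(int);o=cv2.imread('pics/side1.png').astype(int)
print('diff hatch a',abs(a-b)[150:210,160:240].max(),'whole',abs(a-b).max())
for n,(x0,y0,x1,y1) in dict(b=(345,95,420,185),rack=(265,190,335,250),tip=(300,285,400,395),plate=(425,210,500,268),beaker=(435,112,475,165),flask=(75,315,140,392)).items():
    print(n,abs(o-b)[y0:y1,x0:x1].mean().round(2))
p=[.6576,.165,.0225,-.237]
for A in(1.0,1.2,1.35,1.5):
    e=lambda y:[.026-.064*np.cos(A),y,.074+.064*np.sin(A)]
    print(A,proj(d,world(p,np.array([e(.025),e(-.025)]))).round(1).tolist())
print(r.get_state()['contact_force'].round(1))
E
```

```text
diff hatch a 5 whole 9
b 19.75
rack 18.31
tip 32.45
plate 22.71
beaker 19.82
flask 17.41
1.0 [[188.0, 185.9], [216.1, 176.4]]
1.2 [[184.7, 179.6], [212.8, 170.4]]
1.35 [[182.3, 175.6], [210.3, 166.5]]
1.5 [[180.0, 172.2], [207.8, 163.2]]
[ 0.4 -0.5  0.9]
```

```bash
python3 -c "
from plant import r
print(r.finish_job())"
```

```text
the job is handed in; nothing more can be done
None
```

I pressed hatch a (left reader) down once on its ribbed pad with the closed fingertips. It needed about 2.5–3 N through the travel, then reached the hard stop at 12.7 N. I then drew back up and toward the front, and the hatch popped open by itself. I handed in the job at about 9.4 s of the 29 s limit.

**Hatch a:** pictures taken 3 s and 4 s after the release show it still. Its edge sits within a few pixels of where a fully open hatch (1.35 rad) should be, but I had no direct reading of the angle.

**Rest of the bench:** hatch b is still open, nothing else looks moved, and the robot is clear of everything. This rests on looking at the pictures. My pixel comparison with the first picture differed everywhere (mean 17–32 grey levels), which I put down to a brightness change but did not confirm.

**Disagreement:** the cameras put the pad's height anywhere from 93 to 110 mm. The force suggested first contact at about 110 mm, so I relied on the force.

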